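# Pin the retaining bar of the red glass carrier

## Robot

A 7-joint arm with a two-finger parallel gripper is mounted at the origin on the work surface. World frame = base frame: x ahead of the robot, y to its left, z up, the work surface at z = 0. Lengths are in m, angles in rad, forces in N, time in s.
With the tool pointing down it reaches from about 0.35 to 0.9 m from the base axis. Payload 8.1 kg.
Tool frame: the origin (TCP) lies at the very end of the fingers, on their centre line; the grasp point (between the pads) lies 19 mm behind it; x points along the fingers, z is the direction in which the jaws open and shut, and the axes are right-handed (so a half turn about x gives the same grasp; the last joint's range is limited). The gripper opens to 85 mm and grips with 20 to 120 N. Pads are 22 mm wide; open, the fingers measure 114 mm over their backs; the gripper's body (76 mm by 85 mm) begins 54 mm behind the grasp point. The pads swing forward as they close: fully open they stand 13 mm farther back than shut.
Start: joints at [-1.258, 0.434, 0.025, 1.573, -0.012, 1.134, -0.075], TCP at [0.252, 0.572, 0.231] pointing down, gripper open.
Joint ranges: [-2.62, 2.62], [-0.44, 2.09], [-1.27, 1.32], [0.08, 2.57], [-1.32, 4.46], [0.12, 2], [-2.74, 2.74]. Speed limits (rad/s): [2.22, 2.22, 3.01, 3.01, 3.14, 3.14, 3.14].

## Interface

Orientations are given as a rotation vector (axis times angle).
In Python, from bench import bot, viewer, nets gives the robot as it stands. The module is installed in compiled form; this text tells all that it offers.
- The arm moves only by the tool play_rows, never from a script. Its argument "series" is one flat list of numbers, 6 for each row, row after row: the shift along the world's x, y, z in m, then the turn, a rotation vector about the world's x, y, z in rad. In form: [x, y, z, rx, ry, rz, x, y, z, rx, ry, rz, ...]. A call has 1 to 8 rows; each row is the pose to reach, as a shift and turn from the pose measured when the call began; what a row does not reach only later rows make up. A row lasts 1/12 s, in which the tool goes at most 41.7 mm and 7.16 degrees, less where a joint would pass 70% of its speed; a pose out of reach is approached as far as the arm can. A call with a gripper value outside its range is refused whole. "hand" is the finger opening in m, from 0 to 0.0854, set as the call begins (left out, the last holds). The fingers move at their own pace and stop on an object; "force" is the grip in N (left out, the last holds). Time passes only in rows, so rows that repeat a pose let the fingers close. It gives the time, the measured TCP pose, the force and the opening at its end, in the units of the state.
- bot.get_obs(): the state, without advancing time (a new reading comes with each control period).
- viewer.get_image(name): name is "scene" or "top" or "wrist"; returns a dict with "pixels" (480x640x3 uint8, blue, green, red), "fx", "fy", "cx", "cy" (pixels), "k1" (the pictures are not rectified: a ray, as slopes to the right and down, at radius r is drawn at 1 + k1 r^2 times it, then the intrinsics apply), "xyz" and "orientation" of the camera in the world. Camera axes: x right, y down, z forward; pixel columns grow to the right and rows downward; lengths in m; the calibration is good to about 2 mm. A picture is of the moment at which its call begins. There is no depth.
- bot.job_done(): hands the job in, once; it reports no verdict.
Trained networks look in a picture, given as the dict that the camera call returned (one of the last four; its "shot" number tells which), for a name from the list of things; names that differ only in an ending like _2 or _b are one class to them, and where a whole thing is asked for, a point or a joint stands for the part that bears it (a point fixed in the world has none). Each returns a list of dicts, best first, with "confidence" (0 to 1); they miss things now and then, are a little off and sometimes report something else, mostly with a low value. They report only what shows in the picture. A call takes as long as a camera call. They do not tell look-alikes from the thing itself.
- nets.recognise(picture, target): "point" ([x, y, z] in m, in world coordinates, good to about 4 mm: the middle of the surface that is visible of it).
- nets.mark_of(picture, target): "point" ([x, y, z] in m, in world coordinates, good to about 4 mm: a listed point, or the origin of a listed thing).
The state is a dict: "t": time; "qpos": joint angles; "qd": joint speeds; "joint_efforts": joint torques, N m; "tcp_pos": TCP position; "ee_rot": TCP orientation; "force": force on the tool from outside, world axes, zero at the start; "wrist_torque": the same for the moment, N m; "grip_width": finger opening in m.
Only numpy, scipy, OpenCV 4.12 (cv2) and the standard library are available. Lean on these libraries where they do the work, as an engineer would, in place of code of your own. Each camera call takes 0.05 s, during which the arm holds its last target.

## Task

Swing the retaining bar of the carrier with the red glass sheets shut against its stop, so that the hole in its end lies over the hole of the steel lug. Then take the pin with the red grip from the wooden block and drop it down through both holes until its collar rests flat on the bar, and let go.

Things in the scene. Friction and masses are not known exactly. Their poses are not given: they have to be found in the camera images.
- bar (a joint): Retaining bar across the carrier's front: level wooden bar on a vertical hinge, ending in a steel eye (44 x 44 x 10 mm, vertical hole 22 mm wide, 220 mm from the hinge axis). Rad: 0 = shut on its stop, the eye's hole straight above the lug's; grows to 1.0 as it swings out from the glass (clockwise from above). Stays where left; about 1 N at the knob moves it.
- bar_knob (a point): Centre of the upright round black knob (24 mm diameter, 42 mm tall) on the bar, 140 mm from the hinge axis towards the eye and 22 mm above the bar's top, which is level with the eye's top. Its y axis runs along the bar from the eye to the hinge, z up. It moves with the bar.
- lug_hole (a point): Centre of the hole's upper mouth in the carrier's fixed steel lug (44 x 44 x 10 mm, 22 mm through hole, 60 mm free below; an end stop on its glass side is 12 mm higher). Axes: y along the shut bar to its hinge axis, 220 mm away; x to the glass; z up. The shut bar's eye lies 2 mm above the lug, its top 12 mm above this point. Glass leans back, its foot 50 mm behind the bar.
- red_pin_head (a point): Centre of the red pin's grip, z up along the pin. Steel shank 14 mm wide, 60 mm long, pointed tip; red collar 42 mm wide, 6 mm thick; red grip 26 mm wide, 48 mm tall. The point is 32 mm above the collar's underside, 92 mm above the tip. About 0.12 kg. Hangs by its collar in a wooden block 240 x 70 x 75 mm tall with three holes 80 mm apart; blue and yellow pins hang in the others.
Not all that is in view belongs to the job. Of the things like the part that bears red_pin_head, leave any that is black or turquoise; of the rest the larger one is meant.

How it is judged:
On the way, in this order (a step that is already met when the one before it is completed fails the run):
1. the bar is swung shut against its stop (value of joint bar below 0.07 rad), for 0.2 s.
2. the red pin stands down through both holes (horizontal distance between red_pin_head and lug_hole below 0.015 m and z of red_pin_head in the frame of lug_hole below 0.056 m), for 0.2 s.
At the end, for the whole second after the job is handed in: The bar is shut (under 0.07 rad); the red pin is upright (within 10 degrees), within 15 mm of the lug hole's axis, and fully down through the bar's eye and the lug (the centre of its grip 36 to 56 mm above the lug's top; 44 mm when the collar lies on the eye) (all of step 2 and value of joint bar below 0.07 rad and z of red_pin_head in the frame of lug_hole above 0.036 m and angle between red_pin_head's own z axis and vertical below 0.18 rad); the robot touches nothing.
It also fails if it takes over 53 s, if anything falls off the work surface, if the arm or the gripper's body presses on something with over 40 N, if the wrist force passes 120 N, or if a joint passes its speed limit or range.

## Working session

There is one attempt and no reset: what is moved stays moved. The work goes in short steps, Python scripts to look and compute and a tool call to move; the robot and the scene stay as the last step left them, time stands still between calls to the robot, and variables do not carry over. Pictures are saved under pics/ and viewed, and the job is handed in when it is done.

Besides the shell and the picture viewer there is one more tool, called as a command line: name --argument value ..., lists and objects as JSON in quotes. play_rows: Moves the arm, as the interface text tells. Its arguments: {"type":"object","properties":{"series":{"type":"array","items":{"type":"number"}},"hand":{"type":"number"},"force":{"type":"number"}},"required":["series"]}

```bash
mkdir -p pics; cat > h.py <<'E'
import numpy as np,cv2
from bench import bot,viewer,nets
from scipy.spatial.transform import Rotation as R
def show(o=None):
    o=o or bot.get_obs()
    for k in("t","qpos","tcp_pos","ee_rot","force","grip_width"): print(k,np.round(o[k],4))
E
python3 - <<'E'
from h import *
show()
for n in("scene","top"):
    p=viewer.get_image(n); cv2.imwrite(f"pics/{n}0.png",p["pixels"])
    print(n,{k:v for k,v in p.items() if k!="pixels"})
    for t in("bar_knob","lug_hole","red_pin_head"):
        for r in nets.mark_of(p,t)[:5]: print(t,np.round(r["point"],4),round(r["confidence"],2))
E
```

```text
t 0.0
qpos [-1.2576  0.4353  0.025   1.5741 -0.0116  1.134  -0.0751]
tcp_pos [0.2523 0.5712 0.2305]
ee_rot [-0.8986  1.379   0.897 ]
force [ 0.0306 -0.4456 -0.7605]
grip_width 0.0855
scene {'fx': 566.896309981365, 'fy': 566.896309981365, 'cx': 318.37718639239705, 'cy': 235.92774659725762, 'k1': -0.018813664435652636, 'xyz': array([ 1.0117367 , -0.58473688,  0.71555732]), 'orientation': array([-2.14164173, -0.78289609,  0.40676899]), 'shot': 1}
bar_knob [0.5617 0.1039 0.1243] 0.85
lug_hole [0.6278 0.0046 0.0901] 0.71
red_pin_head [ 0.5165 -0.232   0.1017] 0.88
red_pin_head [ 0.6247 -0.3592  0.0919] 0.87
red_pin_head [ 0.5129 -0.3635  0.0666] 0.6
red_pin_head [ 0.441  -0.0818  0.0676] 0.59
top {'fx': 494.73409437189946, 'fy': 494.73409437189946, 'cx': 307.9279868980242, 'cy': 233.30997764740462, 'k1': -0.010361161994990728, 'xyz': array([ 0.46691625, -0.01251251,  0.95374659]), 'orientation': array([-2.21300373,  2.17196773, -0.06975698]), 'shot': 2}
bar_knob [0.5632 0.1016 0.1231] 0.93
lug_hole [0.627  0.0053 0.0905] 0.59
lug_hole [0.5626 0.1011 0.1244] 0.57
red_pin_head [ 0.51   -0.3615  0.0675] 0.74
red_pin_head [ 0.4376 -0.0859  0.0647] 0.72
red_pin_head [ 0.627  -0.3615  0.0904] 0.66
red_pin_head [ 0.5207 -0.2325  0.1058] 0.56
```

View pics/scene0.png

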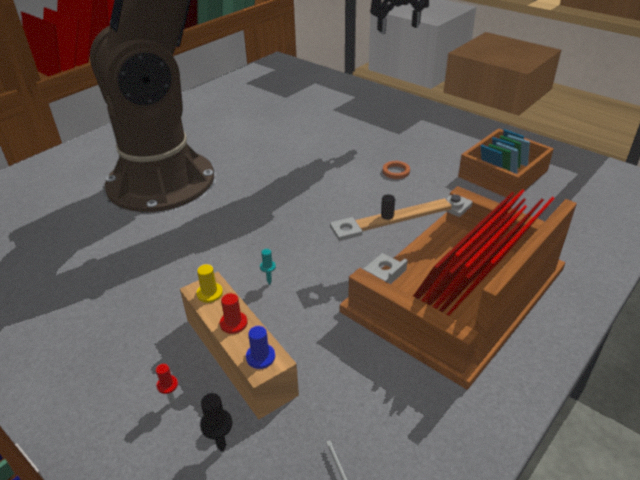

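View pics/top0.png

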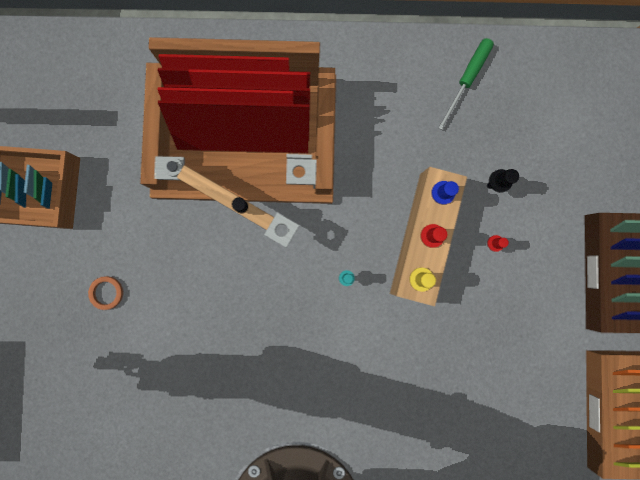

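The scene camera shows four pin look-alikes that could be red_pin_head: the red pin in the block (scene 232,312; top 433,236), a small loose red pin (scene 165,378; top 497,243), a black pin (scene 213,415) and a turquoise one (scene 267,265). Black and turquoise are ruled out, and the pin in the block is the larger of the two red ones. The bar is open, with its eye at top (283,229), the lug hole at top (299,171) and the hinge at top (172,166). I'll confirm the pin with an enlarged crop.

```bash
cat >> h.py <<'E'
def proj(p,X):
    Rm=R.from_rotvec(p["orientation"]).as_matrix(); c=Rm.T@(np.array(X)-p["xyz"]); s=c[:2]/c[2]; s=s*(1+p["k1"]*(s@s))
    return np.array([p["fx"]*s[0]+p["cx"],p["fy"]*s[1]+p["cy"]])
def ray(p,uv,z):
    d=(np.array(uv,float)-[p["cx"],p["cy"]])/[p["fx"],p["fy"]]; s=d.copy()
    for _ in range(20): s=d/(1+p["k1"]*(s@s))
    v=R.from_rotvec(p["orientation"]).as_matrix()@np.array([s[0],s[1],1]); return p["xyz"]+v*(z-p["xyz"][2])/v[2]
E
python3 - <<'E'
from h import *
a=viewer.get_image("top"); b=viewer.get_image("scene")
A=a["pixels"];B=b["pixels"]
c1=cv2.resize(A[140:260,140:340],None,fx=4,fy=4,interpolation=cv2.INTER_CUBIC); cv2.imwrite("pics/c1.png",c1)
c2=cv2.resize(np.hstack([A[150:310,380:540],B[250:410,140:300]]),None,fx=2.5,fy=2.5,interpolation=cv2.INTER_CUBIC); cv2.imwrite("pics/c2.png",c2)
c3=cv2.resize(B[180:300,320:480],None,fx=5,fy=5,interpolation=cv2.INTER_CUBIC); cv2.imwrite("pics/c3.png",c3)
for p,uv in((a,(299,171)),(b,(386,266))): print("lug",ray(p,uv,.09))
print("hinge",ray(a,(172,166),.11),"eye",ray(a,(282,229.5),.102))
for p in(a,b): print(proj(p,[.518,-.232,.107]))
E
```

```text
lug [0.62863602 0.00272826 0.09      ]
lug [0.62972446 0.00460405 0.09      ]
hinge [0.62943716 0.22125054 0.11      ] eye [0.52394593 0.02983098 0.102     ]
[434.28238609 235.63024302]
[232.17284277 307.95628097]
```

View pics/c1.png

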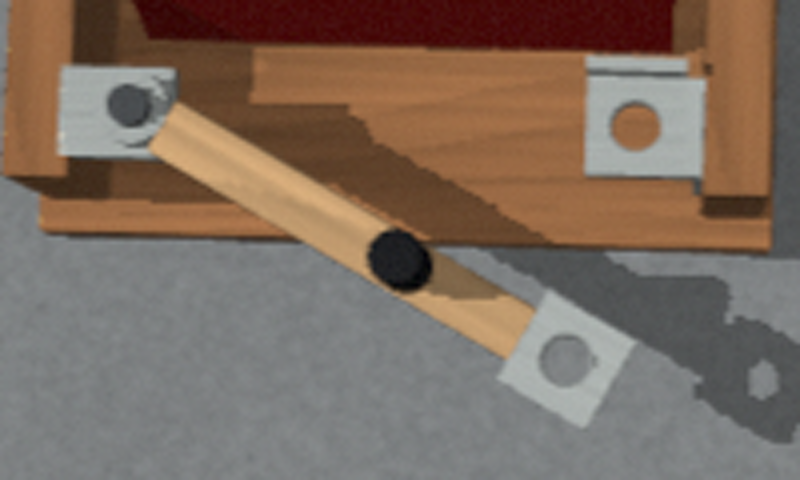

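View pics/c2.png

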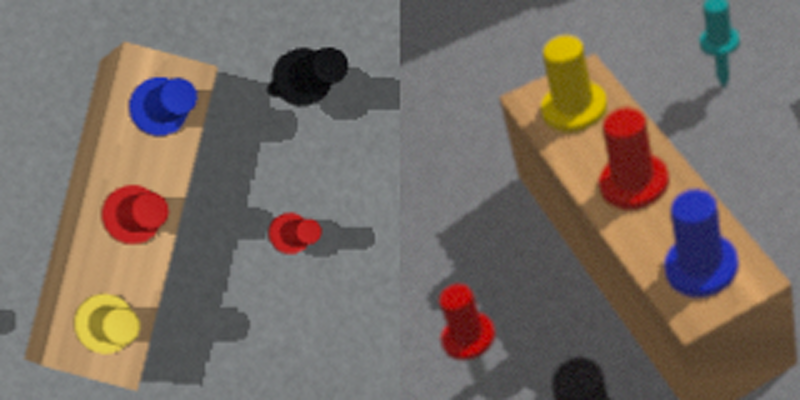

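View pics/c3.png

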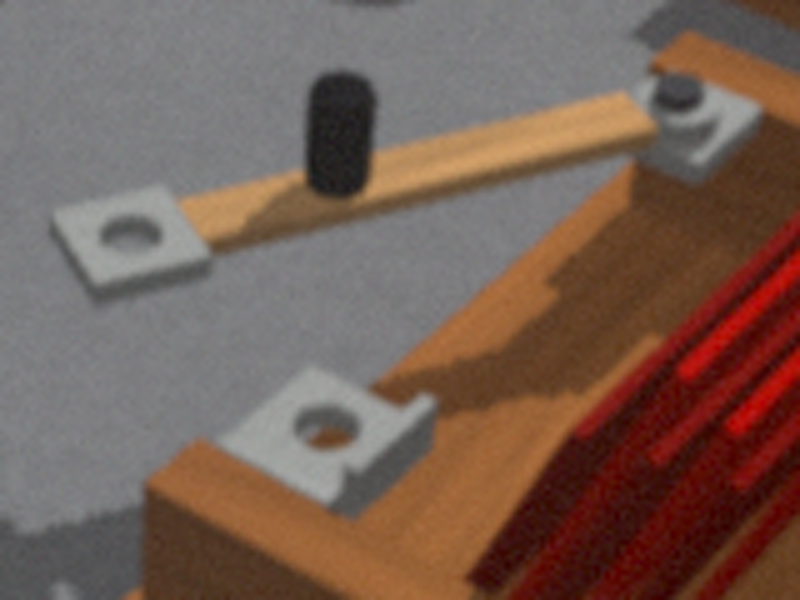

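The crop confirms it: the pin in the block (middle hole, between blue and yellow) is clearly bigger than the loose small red one, so it is the one meant. The bar is about 0.5 rad open.

```bash
python3 - <<'E'
from h import *
o=bot.get_obs(); M=R.from_rotvec(o["ee_rot"]).as_matrix(); print(np.round(M,3))
for zs in([0,1,0],[0,-1,0]):
    x=np.array([0,0,-1.]); z=np.array(zs,float); T=np.column_stack([x,np.cross(z,x),z])
    print(zs,np.round(R.from_matrix(T@M.T).as_rotvec(),4))
# row direction
a=viewer.get_image("top")
print([np.round(ray(a,u,.081),4) for u in((443,192.5),(432,236),(421,280))])
E
```

```text
[[ 0.    -0.915  0.404]
 [ 0.     0.404  0.915]
 [-1.    -0.     0.   ]]
[0, 1, 0] [-0.      0.      0.4159]
[0, -1, 0] [ 0.      0.     -2.7257]
[array([ 0.5967, -0.2541,  0.081 ]), array([ 0.5188, -0.2347,  0.081 ]), array([ 0.4409, -0.2156,  0.081 ])]
```

play_rows --series '[0.02,-0.035,0,0,0,0.06,0.04,-0.07,0,0,0,0.12,0.055,-0.105,0,0,0,0.18,0.07,-0.14,0,0,0,0.24,0.09,-0.175,0,0,0,0.3,0.105,-0.21,0,0,0,0.36,0.125,-0.245,0,0,0,0.416,0.14,-0.28,0,0,0,0.416]' --hand 0

```text
t: 1.22
tcp_pos: [0.3936, 0.2898, 0.2316]
ee_rot: [-1.212, 1.207, 1.211]
force: [1.4, 0.3, -0.3]
grip_width: 0.0003
```

play_rows --series '[0.02,-0.03,0,0,0,0,0.04,-0.065,0,0,0,0,0.06,-0.1,0,0,0,0,0.08,-0.135,0,0,0,0,0.09,-0.165,0,0,0,0,0.095,-0.185,0,0,0,0,0.095,-0.185,0,0,0,0,0.095,-0.185,0,0,0,0]'

```text
t: 1.88
tcp_pos: [0.4889, 0.1037, 0.2318]
ee_rot: [-1.21, 1.208, 1.209]
force: [-0.7, 0.3, 0.3]
grip_width: -0.0003
```

```bash
python3 - <<'E'
from h import *
o=bot.get_obs(); show(o); print(np.round(R.from_rotvec(o["ee_rot"]).as_matrix(),3))
E
```

```text
t 1.8833
qpos [-0.4578  0.2275  0.1728  1.883  -0.0454  1.0336  1.305 ]
tcp_pos [0.4889 0.1037 0.2318]
ee_rot [-1.2096  1.2077  1.2088]
force [-0.714   0.2525  0.3268]
grip_width -0.0003
[[ 0.001 -1.    -0.   ]
 [ 0.001 -0.     1.   ]
 [-1.    -0.001  0.001]]
```

play_rows --series '[0,0,-0.035,0,0,0,0,0,-0.07,0,0,0,0,0,-0.1,0,0,0,0.01,0,-0.117,0,0,0,0.025,-0.003,-0.117,0,0,0,0.04,-0.005,-0.117,0,0,0,0.05,-0.008,-0.117,0,0,0,0.06,-0.01,-0.117,0,0,0]'

```text
t: 2.55
tcp_pos: [0.5487, 0.0945, 0.1145]
ee_rot: [-1.21, 1.208, 1.211]
force: [-2.9, -1.2, -0.2]
grip_width: 0.0002
```

play_rows --series '[0.01,-0.003,0,0,0,0,0.02,-0.005,0,0,0,0,0.03,-0.008,0,0,0,0,0.038,-0.01,0,0,0,0,0.045,-0.01,0,0,0,0,0.05,-0.01,0,0,0,0,0.05,-0.01,0,0,0,0,0.05,-0.01,0,0,0,0]'

```text
t: 3.22
tcp_pos: [0.599, 0.0848, 0.1145]
ee_rot: [-1.21, 1.207, 1.211]
force: [-0.2, -0.3, -0.2]
grip_width: 0.0
```

```bash
python3 - <<'E'
from h import *
show()
a=viewer.get_image("top");cv2.imwrite("pics/t2.png",a["pixels"])
E
```

```text
t 3.2167
qpos [-0.341   0.519   0.1617  1.7654 -0.1062  0.8653  1.4415]
tcp_pos [0.599  0.0848 0.1145]
ee_rot [-1.2101  1.2075  1.2111]
force [-0.217  -0.3067 -0.2306]
grip_width 0.0
```

View pics/t2.png

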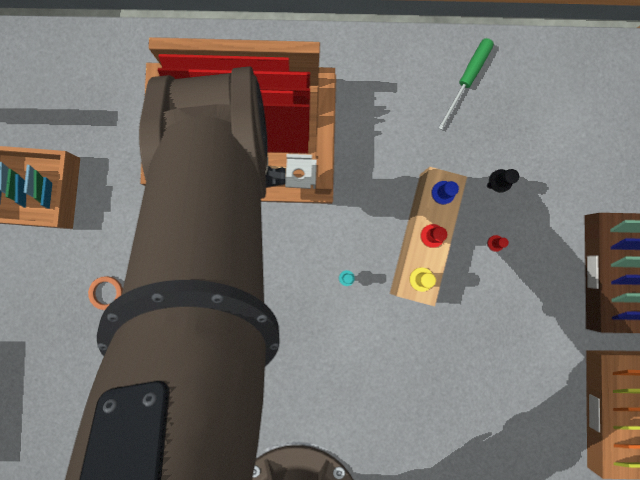

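The bar is almost shut: its eye shows at (297,173), nearly over the lug. I'll push on in small steps until the stop pushes back.

play_rows --series '[0.003,0,0,0,0,0,0.005,0,0,0,0,0,0.007,0,0,0,0,0,0.008,0,0,0,0,0,0.008,0,0,0,0,0]'

```text
t: 3.68
tcp_pos: [0.6058, 0.0849, 0.1144]
ee_rot: [-1.209, 1.209, 1.213]
force: [-4.8, -0.1, 2.6]
grip_width: -0.0002
```

play_rows --series '[0.002,0,0,0,0,0,0.003,0,0,0,0,0,0.003,0,0,0,0,0]'

```text
t: 3.93
tcp_pos: [0.6058, 0.085, 0.1139]
ee_rot: [-1.207, 1.213, 1.217]
force: [-11.8, -0.7, 8.1]
grip_width: -0.0002
```

It's stopped at x = 0.6058 with the force rising, so the bar is on its stop. I'll back off and go to the pin.

play_rows --series '[-0.02,0,0,0,0,0,-0.05,0,0,0,0,0,-0.06,0,0.03,0,0,0,-0.07,-0.02,0.07,0,0,0,-0.075,-0.05,0.1,0,0,0,-0.08,-0.085,0.12,0,0,0,-0.085,-0.12,0.12,0,0,0,-0.085,-0.155,0.12,0,0,0]' --hand 0.07

```text
t: 4.6
tcp_pos: [0.5214, -0.072, 0.2364]
ee_rot: [-1.209, 1.21, 1.214]
force: [0.6, 0.0, -0.5]
grip_width: 0.0703
```

play_rows --series '[0,-0.035,0,0,0,0,0,-0.07,0,0,0,0,0,-0.105,0,0,0,0,0,-0.135,0,0,0,0,0,-0.155,0,0,0,0,0,-0.164,0,0,0,0,0,-0.164,0,0,0,0,0,-0.164,0,0,0,0]'

```text
t: 5.27
tcp_pos: [0.5216, -0.235, 0.2362]
ee_rot: [-1.209, 1.209, 1.214]
force: [-0.5, 0.9, -0.7]
grip_width: 0.0699
```

```bash
python3 - <<'E'
from h import *
o=bot.get_obs();show(o);print(np.round(R.from_rotvec(o["ee_rot"]).as_matrix(),3))
a=viewer.get_image("top");b=viewer.get_image("scene");w=viewer.get_image("wrist")
for n,p in(("top",a),("scene",b),("wrist",w)):
    cv2.imwrite(f"pics/{n}3.png",p["pixels"])
    for t in("bar_knob","lug_hole","red_pin_head"):
        for r in nets.mark_of(p,t)[:4]: print(n,t,np.round(r["point"],4),round(r["confidence"],2),np.round(proj(p,r["point"])))
E
```

```text
t 5.2667
qpos [ 0.0991  0.3497  0.3124  1.7147 -0.1185  1.099   2.022 ]
tcp_pos [ 0.5216 -0.235   0.2362]
ee_rot [-1.2091  1.209   1.2143]
force [-0.5477  0.8746 -0.6825]
grip_width 0.0699
[[-0.003 -1.    -0.003]
 [ 0.001 -0.003  1.   ]
 [-1.     0.003  0.001]]
top bar_knob [0.6282 0.083  0.1268] 0.87 [251. 166.]
top lug_hole [0.6292 0.0043 0.0887] 0.81 [298. 171.]
top red_pin_head [ 0.52   -0.2282  0.1086] 0.63 [432. 234.]
top red_pin_head [ 0.6236 -0.3601  0.0934] 0.61 [505. 178.]
top red_pin_head [ 0.4405 -0.0862  0.0641] 0.55 [347. 279.]
scene bar_knob [0.627  0.086  0.1235] 0.69 [414. 226.]
scene lug_hole [0.629  0.0067 0.087 ] 0.61 [386. 267.]
scene red_pin_head [ 0.5143 -0.3596  0.0683] 0.97 [167. 377.]
scene red_pin_head [ 0.6232 -0.3601  0.093 ] 0.89 [215. 410.]
scene red_pin_head [ 0.521  -0.2333  0.1023] 0.76 [233. 312.]
scene red_pin_head [ 0.4422 -0.0849  0.064 ] 0.62 [268. 258.]
wrist lug_hole [0.6298 0.0106 0.0908] 0.7 [578. 331.]
wrist red_pin_head [ 0.5225 -0.2361  0.1067] 0.85 [319. 224.]
wrist red_pin_head [ 0.6229 -0.3589  0.0933] 0.79 [185. 326.]
wrist red_pin_head [ 0.5124 -0.3596  0.0667] 0.62 [183. 202.]
wrist red_pin_head [ 0.4418 -0.0889  0.0643] 0.62 [489. 123.]
```

View pics/scene3.png

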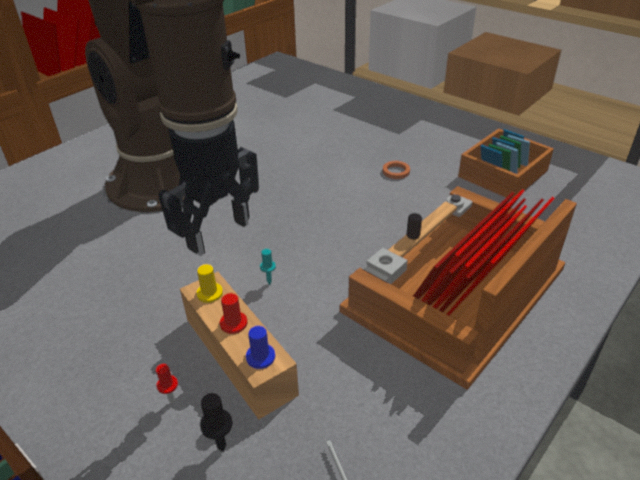

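View pics/wrist3.png

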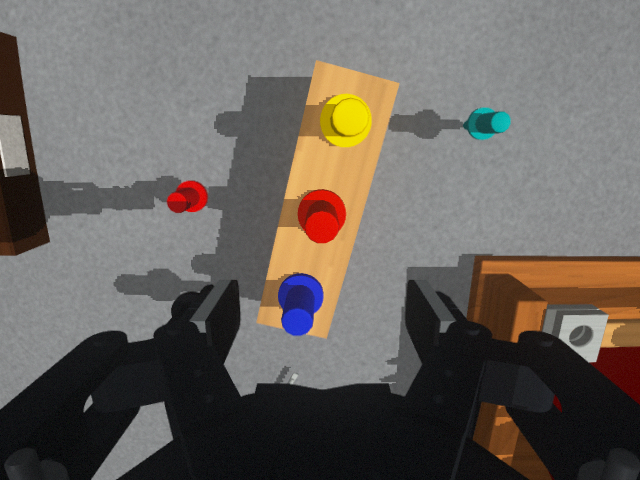

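View pics/top3.png

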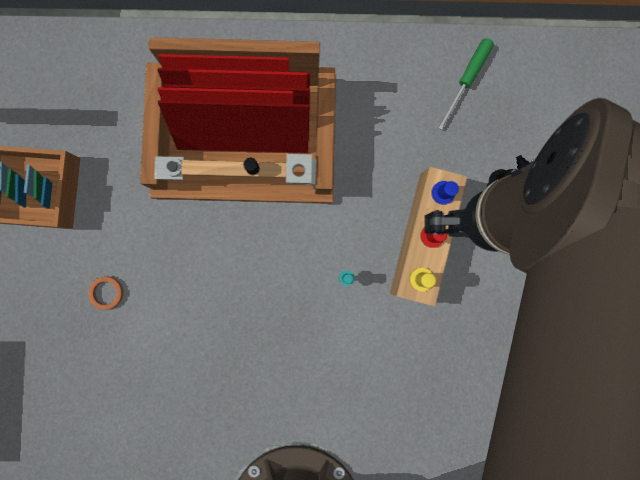

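The bar is shut: it lies straight in the top view, with the eye at (299,170) over the lug. The red pin shows at wrist (322,222). I'll refine the pin and eye-hole positions in the images.

```bash
cat > fit.py <<'E'
from h import *
from scipy.optimize import least_squares
def circ(p,c,r,z,n=60):
    t=np.linspace(0,2*np.pi,n,endpoint=False); return np.array([proj(p,[c[0]+r*np.cos(k),c[1]+r*np.sin(k),z]) for k in t])
def model_mask(p,c,z0):
    m=np.zeros((480*4,640*4),np.uint8)
    def hull(zs,r):
        P=np.vstack([circ(p,c,r,z) for z in zs]); h=cv2.convexHull((P*4+2).astype(np.int32)); cv2.fillConvexPoly(m,h,255)
    hull([z0-.032,z0-.026],.021); hull([z0-.026,z0+.024],.013)
    return cv2.resize(m,(640,480),interpolation=cv2.INTER_AREA).astype(float)/255
def redmask(p):
    h=cv2.cvtColor(p["pixels"],cv2.COLOR_BGR2HSV); return (((h[...,0]<6)|(h[...,0]>174))&(h[...,1]>170)&(h[...,2]>60)).astype(float)
E
python3 - <<'E'
from fit import *
from scipy.optimize import minimize
for n,win in(("wrist",60),("scene",40)):
    p=viewer.get_image(n); q=proj(p,[.52,-.234,.107]).astype(int); 
    m=redmask(p); k=np.zeros_like(m); k[q[1]-win:q[1]+win,q[0]-win:q[0]+win]=1; m*=k
    f=lambda c:((model_mask(p,c,.107)-m)**2).sum()
    r=minimize(f,[.52,-.234],method="Nelder-Mead",options=dict(initial_simplex=[[.52,-.234],[.526,-.234],[.52,-.228]],xatol=2e-4,fatol=1))
    print(n,r.x,r.fun,m.sum())
    if n=="wrist":
        print("eye hole",ray(p,(580,335),.102)); c=cv2.resize(p["pixels"][280:400,500:640],None,fx=5,fy=5,interpolation=cv2.INTER_CUBIC);cv2.imwrite("pics/eye3.png",c)
E
```

```text
wrist [ 0.51999441 -0.23466127] 134.4165936178393 1944.0
eye hole [0.62755265 0.00150074 0.102     ]
scene [ 0.51622526 -0.23317337] 112.90422145328719 747.0
```

View pics/eye3.png

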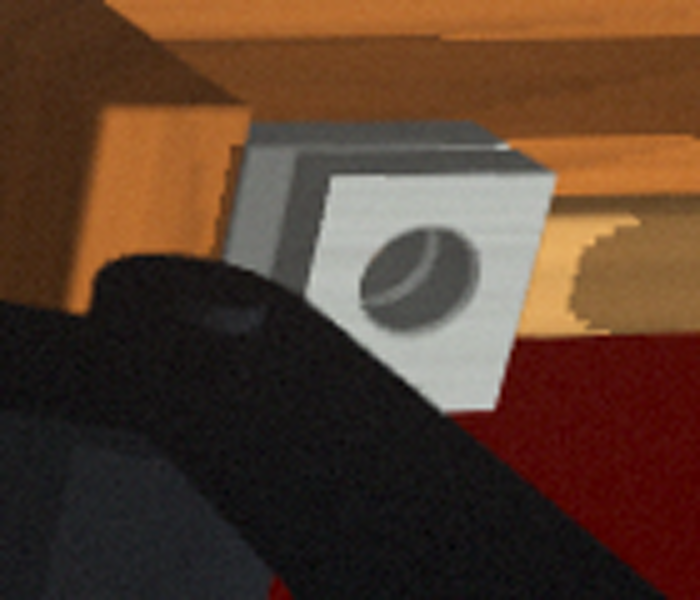

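play_rows --series '[-0.002,0,-0.035,0,0,0,-0.002,0,-0.07,0,0,0,-0.002,0,-0.1,0,0,0,-0.002,0,-0.125,0,0,0,-0.002,0,-0.14,0,0,0,-0.002,0,-0.145,0,0,0,-0.002,0,-0.145,0,0,0]'

```text
t: 6.55
tcp_pos: [0.5186, -0.2358, 0.0903]
ee_rot: [-1.208, 1.211, 1.216]
force: [0.5, -0.2, 0.3]
grip_width: 0.0699
```

play_rows --series '[0,0,0,0,0,0,0,0,0,0,0,0,0,0,0,0,0,0,0,0,0,0,0,0,0,0,0,0,0,0,0,0,0,0,0,0,0,0,0,0,0,0,0,0,0,0,0,0]' --hand 0.015 --force 40

```text
t: 7.22
tcp_pos: [0.5193, -0.236, 0.0915]
ee_rot: [-1.209, 1.21, 1.214]
force: [-1.2, 0.4, 7.2]
grip_width: 0.0247
```

It's gripped, with the opening about 25 mm on the 26 mm grip. Lifting straight up.

play_rows --series '[0,0,0.01,0,0,0,0,0,0.03,0,0,0,0,0,0.055,0,0,0,0,0,0.085,0,0,0,0,0,0.115,0,0,0,0,0,0.14,0,0,0,0,0,0.15,0,0,0,0,0,0.15,0,0,0]'

```text
t: 7.88
tcp_pos: [0.5205, -0.2367, 0.2446]
ee_rot: [-1.212, 1.207, 1.21]
force: [0.2, -0.4, -1.0]
grip_width: 0.0248
```

```bash
python3 - <<'E'
from h import *
show()
b=viewer.get_image("scene");w=viewer.get_image("wrist")
for n,p in(("scene",b),("wrist",w)):
    cv2.imwrite(f"pics/{n}4.png",p["pixels"])
    for r in nets.mark_of(p,"red_pin_head")[:4]: print(n,np.round(r["point"],4),round(r["confidence"],2),np.round(proj(p,r["point"])))
E
```

```text
t 7.8833
qpos [ 0.0966  0.3392  0.3185  1.7085 -0.1165  1.1107  2.0232]
tcp_pos [ 0.5205 -0.2367  0.2446]
ee_rot [-1.2124  1.2073  1.2097]
force [ 0.2031 -0.4322 -0.9599]
grip_width 0.0248
scene [ 0.5205 -0.2359  0.2585] 0.78 [217. 230.]
scene [ 0.5113 -0.3631  0.0688] 0.74 [163. 377.]
scene [ 0.6223 -0.3592  0.0946] 0.73 [215. 408.]
scene [ 0.4409 -0.0852  0.0631] 0.53 [267. 258.]
wrist [ 0.4435 -0.0865  0.0629] 0.89 [490. 127.]
wrist [ 0.6228 -0.3601  0.0931] 0.73 [190. 325.]
wrist [ 0.5076 -0.3562  0.0692] 0.68 [191. 198.]
wrist [ 0.5195 -0.239   0.2587] 0.66 [316. 307.]
```

View pics/scene4.png

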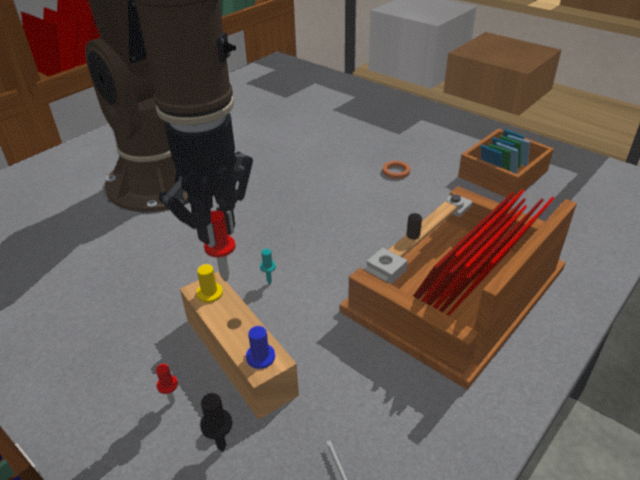

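View pics/wrist4.png

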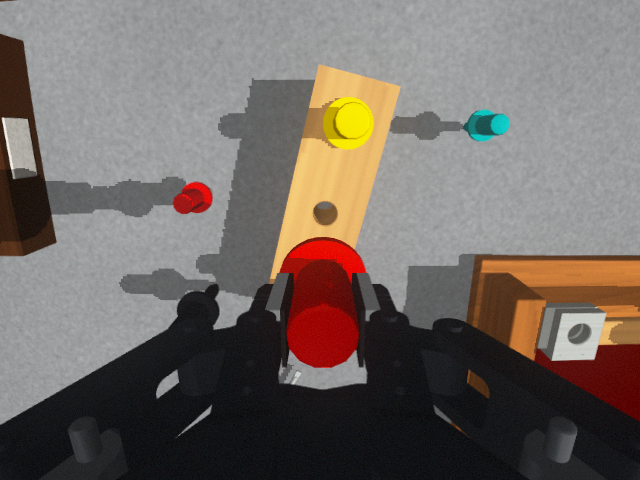

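The pin came out upright and centred between the pads (scene 218,240), and its hole in the block is empty. Next I carry it over the lug, stop high and measure again.

play_rows --series '[0.01,-0.0,0,0,0,0,0.025,0.03,0,0,0,0,0.04,0.06,0,0,0,0,0.055,0.09,0,0,0,0,0.07,0.12,0,0,0,0,0.085,0.15,0,0,0,0,0.095,0.18,0,0,0,0,0.1,0.205,0,0,0,0]'

```text
t: 8.75
tcp_pos: [0.6196, -0.0271, 0.238]
ee_rot: [-1.207, 1.211, 1.22]
force: [0.1, -0.0, -1.4]
grip_width: 0.0251
```

play_rows --series '[0.003,0.015,0,0,0,0,0.006,0.028,0,0,0,0,0.008,0.035,0,0,0,0,0.008,0.035,-0.01,0,0,0,0.008,0.035,-0.02,0,0,0,0.008,0.035,-0.02,0,0,0,0.008,0.035,-0.02,0,0,0]'

```text
t: 9.33
tcp_pos: [0.6267, 0.0059, 0.2168]
ee_rot: [-1.205, 1.215, 1.219]
force: [-0.2, -0.1, -0.6]
grip_width: 0.0249
```

```bash
python3 - <<'E'
from h import *
o=bot.get_obs();show(o);print(np.round(R.from_rotvec(o["ee_rot"]).as_matrix(),3))
for n in("scene","wrist","top"):
    p=viewer.get_image(n)
    cv2.imwrite(f"pics/{n}5.png",p["pixels"])
    if n=="scene": cv2.imwrite("pics/s5c.png",cv2.resize(p["pixels"][130:300,310:480],None,fx=3.5,fy=3.5,interpolation=cv2.INTER_CUBIC))
    for t in("red_pin_head","lug_hole","bar_knob"):
        for r in nets.mark_of(p,t)[:2]: print(n,t,np.round(r["point"],4),round(r["confidence"],2),np.round(proj(p,r["point"])))
E
```

```text
t 9.3333
qpos [-0.2589  0.4576  0.2441  1.5922 -0.1211  1.1169  1.5886]
tcp_pos [0.6267 0.0059 0.2168]
ee_rot [-1.2051  1.2146  1.2193]
force [-0.2261 -0.0671 -0.5607]
grip_width 0.0249
[[-0.01  -1.    -0.002]
 [ 0.001 -0.002  1.   ]
 [-1.     0.01   0.001]]
scene red_pin_head [ 0.626  -0.3596  0.0898] 0.95 [217. 412.]
scene red_pin_head [0.6258 0.0066 0.2288] 0.8 [389. 195.]
scene lug_hole [0.6291 0.0055 0.0906] 0.66 [386. 265.]
scene bar_knob [0.6297 0.0851 0.1236] 0.62 [415. 227.]
wrist red_pin_head [0.6292 0.0049 0.2342] 0.8 [317. 310.]
wrist lug_hole [0.6286 0.0081 0.0881] 0.89 [323. 224.]
wrist bar_knob [0.6267 0.0901 0.1207] 0.56 [439. 233.]
top red_pin_head [ 0.5094 -0.361   0.0657] 0.84 [500. 243.]
top red_pin_head [ 0.6246 -0.3633  0.0911] 0.56 [506. 177.]
```

View pics/s5c.png

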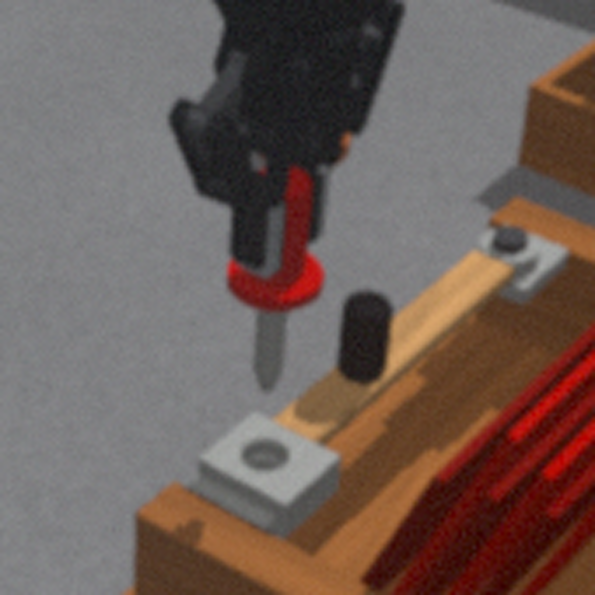

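View pics/wrist5.png

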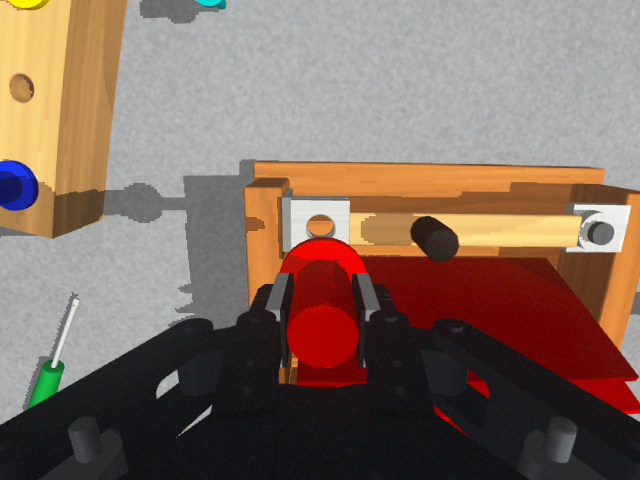

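The pin hangs just above the eye (tip at about scene 386,241; eye hole at scene 386,260 and wrist 320,227). I'll work out the remaining offset.

```bash
python3 - <<'E'
from fit import *
from scipy.optimize import minimize
w=viewer.get_image("wrist"); s=viewer.get_image("scene"); o=bot.get_obs()
zt=o["tcp_pos"][2]; zc=zt+.0155
# eye hole centroid by edges
def hole(p,u0,v0,h):
    g=cv2.cvtColor(p["pixels"],cv2.COLOR_BGR2HSV)
    return g[v0-h:v0+h,u0-h:u0+h]
cv2.imwrite("pics/w6c.png",cv2.resize(w["pixels"][190:260,270:370],None,fx=8,fy=8,interpolation=cv2.INTER_CUBIC))
print("eye wrist",ray(w,(320,227),.102),"scene",ray(s,(385.7,260),.102))
print("tip scene",ray(s,(386,240.9),zc-.092))
# collar underside front-most rim + circles: project predicted collar
for p,n in((w,"w"),(s,"s")):
    im=p["pixels"].copy()
    for r,z in((.021,zc-.032),(.021,zc-.026),(.013,zc+.024)):
        cv2.polylines(im,[np.round(circ(p,o["tcp_pos"][:2],r,z)).astype(int)],True,(0,255,0),1)
    cv2.polylines(im,[np.round(circ(p,(.629,.0045),.011,.102)).astype(int)],True,(255,0,0),1)
    u,v=proj(p,o["tcp_pos"]).astype(int); u=max(u,90);cv2.imwrite(f"pics/ov{n}.png",cv2.resize(im[v-110:v+90,u-90:u+110],None,fx=3,fy=3,interpolation=cv2.INTER_CUBIC))
E
```

```text
eye wrist [0.62717076 0.00625566 0.102     ] scene [0.62812977 0.00495602 0.102     ]
tip scene [0.62637076 0.00483156 0.14152107]
```

View pics/ovw.png

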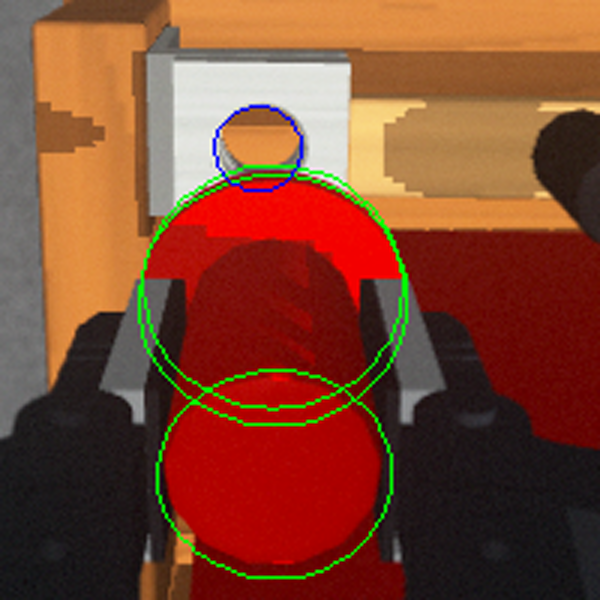

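View pics/ovs.png

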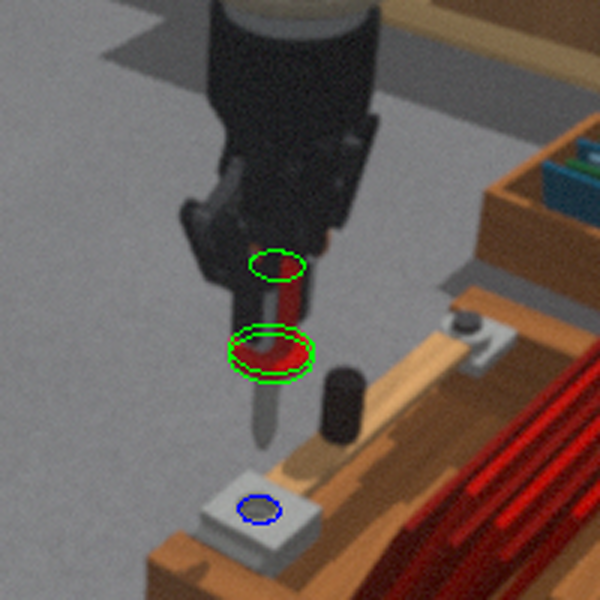

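View pics/w6c.png

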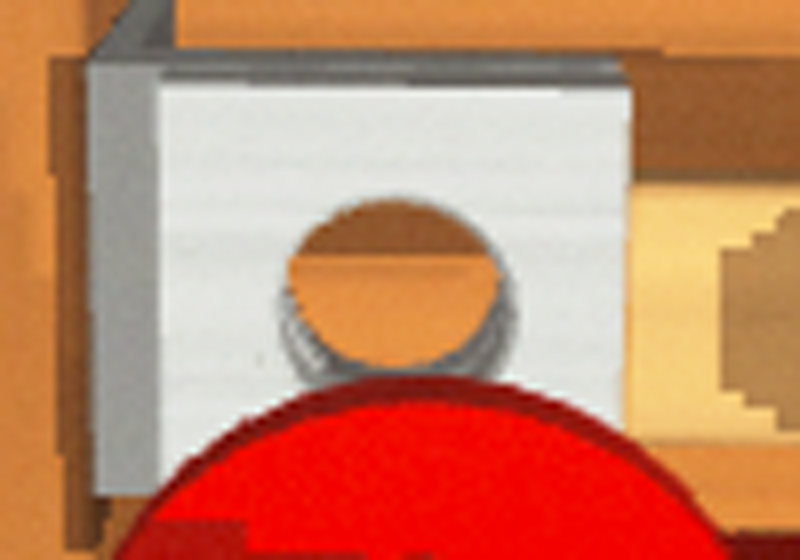

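The offset is about +1.5 mm in x and 0 in y, with a 0.01 rad tilt to correct. I'll go down partway and watch the force.

play_rows --series '[0.0015,0,0,0,-0.01,0,0.0015,0,-0.01,0,-0.01,0,0.0015,0,-0.02,0,-0.01,0,0.0015,0,-0.03,0,-0.01,0,0.0015,0,-0.037,0,-0.01,0,0.0015,0,-0.044,0,-0.01,0,0.0015,0,-0.05,0,-0.01,0,0.0015,0,-0.05,0,-0.01,0]'

```text
t: 10.7
tcp_pos: [0.6283, 0.0079, 0.1663]
ee_rot: [-1.211, 1.206, 1.214]
force: [-0.3, -0.3, -1.6]
grip_width: 0.0251
```

```bash
python3 - <<'E'
from h import *
o=bot.get_obs();show(o);print(np.round(R.from_rotvec(o["ee_rot"]).as_matrix()[:,0],3))
p=viewer.get_image("scene")
w=viewer.get_image("wrist")
cv2.imwrite("pics/s7.png",np.hstack([cv2.resize(p["pixels"][180:300,330:450],(400,400),interpolation=cv2.INTER_CUBIC),cv2.resize(w["pixels"][170:330,240:400],(400,400))]))
E
```

```text
t 10.7
qpos [-0.2534  0.4999  0.2315  1.6571 -0.1336  1.0002  1.5989]
tcp_pos [0.6283 0.0079 0.1663]
ee_rot [-1.2112  1.2055  1.2141]
force [-0.2851 -0.3053 -1.6126]
grip_width 0.0251
[-0.     0.002 -1.   ]
```

View pics/s7.png

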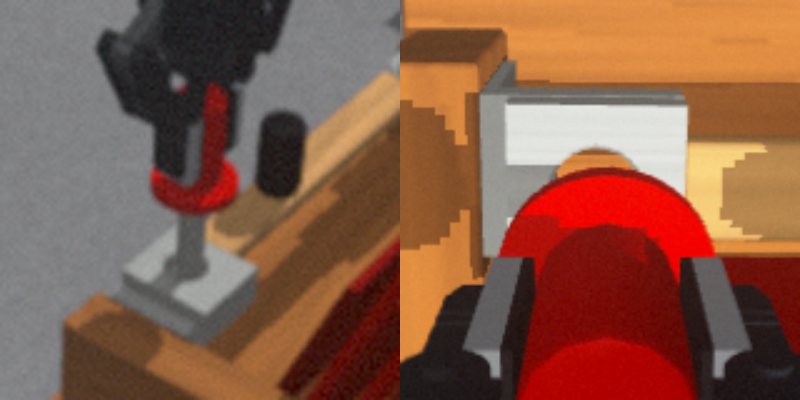

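The tip has entered the eye hole with no contact force. I'll correct 2 mm in y and continue down.

play_rows --series '[0,-0.002,0,0,0,0,0,-0.002,-0.008,0,0,0,0,-0.002,-0.016,0,0,0,0,-0.002,-0.024,0,0,0,0,-0.002,-0.032,0,0,0,0,-0.002,-0.038,0,0,0,0,-0.002,-0.042,0,0,0,0,-0.002,-0.042,0,0,0]'

```text
t: 11.47
tcp_pos: [0.6284, 0.0059, 0.1245]
ee_rot: [-1.211, 1.205, 1.214]
force: [0.2, 1.0, -2.6]
grip_width: 0.025
```

```bash
python3 - <<'E'
from h import *
o=bot.get_obs();show(o)
p=viewer.get_image("scene")
w=viewer.get_image("wrist")
cv2.imwrite("pics/s8.png",np.hstack([cv2.resize(p["pixels"][180:300,330:450],(400,400),interpolation=cv2.INTER_CUBIC),cv2.resize(w["pixels"][170:330,240:400],(400,400))]))
E
```

```text
t 11.4667
qpos [-0.2423  0.544   0.2208  1.6983 -0.146   0.9154  1.6127]
tcp_pos [0.6284 0.0059 0.1245]
ee_rot [-1.2113  1.2055  1.214 ]
force [ 0.1851  0.9539 -2.6383]
grip_width 0.025
```

View pics/s8.png

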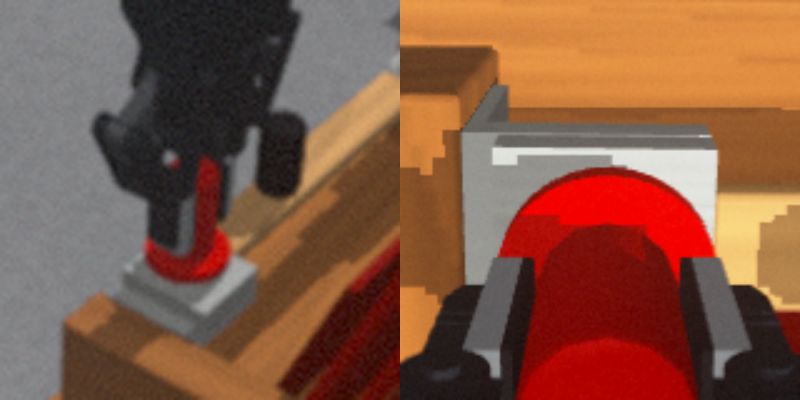

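play_rows --series '[0,0,-0.002,0,0,0,0,0,-0.004,0,0,0,0,0,-0.006,0,0,0,0,0,-0.006,0,0,0]'

```text
t: 11.9
tcp_pos: [0.6289, 0.0059, 0.1194]
ee_rot: [-1.212, 1.204, 1.213]
force: [0.0, 0.3, -1.3]
grip_width: 0.0249
```

play_rows --series '[0,0,-0.001,0,0,0,0,0,-0.002,0,0,0,0,0,-0.003,0,0,0,0,0,-0.003,0,0,0]'

```text
t: 12.23
tcp_pos: [0.6293, 0.0059, 0.1183]
ee_rot: [-1.212, 1.203, 1.212]
force: [-4.9, 0.4, 15.2]
grip_width: 0.0256
```

The collar is seated on the eye (15 N upward). Now I open, watching that the fingers clear the knob.

play_rows --series '[0,0,0.001,0,0,0,0,0,0.002,0,0,0,0,0,0.002,0,0,0,0,0,0.002,0,0,0,0,0,0.002,0,0,0,0,0,0.002,0,0,0]' --hand 0.048

```text
t: 12.73
tcp_pos: [0.6292, 0.0059, 0.1201]
ee_rot: [-1.212, 1.203, 1.213]
force: [-0.1, -0.1, -1.1]
grip_width: 0.0475
```

```bash
python3 - <<'E'
from h import *
o=bot.get_obs();show(o)
p=viewer.get_image("scene")
w=viewer.get_image("wrist")
cv2.imwrite("pics/s9.png",np.hstack([cv2.resize(p["pixels"][180:300,330:450],(400,400),interpolation=cv2.INTER_CUBIC),cv2.resize(w["pixels"][170:330,240:400],(400,400))]))
E
```

```text
t 12.7333
qpos [-0.2409  0.5488  0.2192  1.7025 -0.148   0.9041  1.6144]
tcp_pos [0.6292 0.0059 0.1201]
ee_rot [-1.212   1.2033  1.2126]
force [-0.0959 -0.0866 -1.0738]
grip_width 0.0475
```

View pics/s9.png

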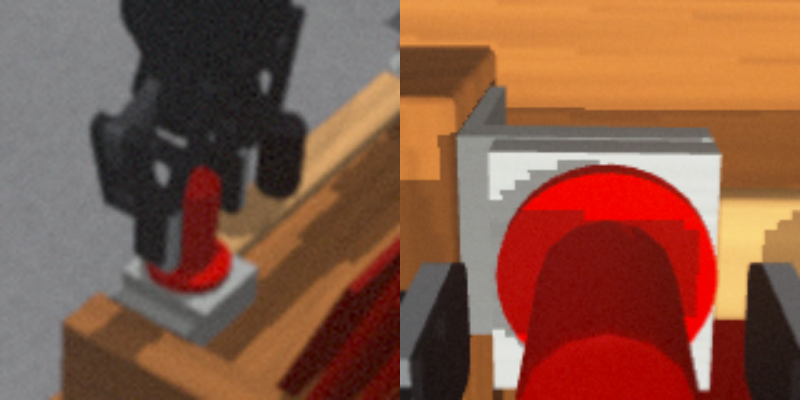

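The fingers are clear on both sides and the collar lies on the eye. Going straight up.

play_rows --series '[0,0,0.01,0,0,0,0,0,0.03,0,0,0,0,0,0.055,0,0,0,0,0,0.085,0,0,0,-0.02,0,0.115,0,0,0,-0.05,0,0.14,0,0,0,-0.08,0,0.15,0,0,0,-0.11,0,0.15,0,0,0]'

```text
t: 13.5
tcp_pos: [0.5196, 0.0057, 0.2736]
ee_rot: [-1.214, 1.199, 1.209]
force: [-0.3, 0.1, -0.0]
grip_width: 0.0482
```

play_rows --series '[-0.03,-0.03,0,0,0,0,-0.05,-0.06,0,0,0,0,-0.06,-0.09,0,0,0,0,-0.06,-0.11,0,0,0,0,-0.06,-0.11,0,0,0,0,-0.06,-0.11,0,0,0,0]'

```text
t: 14.0
tcp_pos: [0.4595, -0.1053, 0.2744]
ee_rot: [-1.212, 1.199, 1.206]
force: [0.9, 0.4, -0.3]
grip_width: 0.0479
```

```bash
python3 - <<'E'
from fit import *
from scipy.optimize import minimize
show()
ims=[]
for n in("scene","top","wrist"):
    p=viewer.get_image(n)
    for t in("red_pin_head","bar_knob","lug_hole"):
        for r in nets.mark_of(p,t)[:5]:
            if r["point"][1]>-.05: print(n,t,np.round(r["point"],4),round(r["confidence"],2))
    if n!="wrist":
        m=p["pixels"].copy()
        for rr,z in((.021,.102),(.013,.156)): cv2.polylines(m,[np.round(circ(p,(.629,.005),rr,z)).astype(int)],True,(0,255,0),1)
        u,v=proj(p,[.629,.04,.12]).astype(int)
        ims.append(cv2.resize(np.hstack([p["pixels"][v-60:v+60,u-80:u+80],m[v-60:v+60,u-80:u+80]]),(800,300),interpolation=cv2.INTER_CUBIC))
cv2.imwrite("pics/fin.png",np.vstack(ims))
E
```

```text
t 14.0
qpos [-0.1664  0.1332  0.3215  1.8926 -0.0521  1.1147  1.7477]
tcp_pos [ 0.4595 -0.1053  0.2744]
ee_rot [-1.2122  1.1992  1.2056]
force [ 0.9134  0.423  -0.261 ]
grip_width 0.0479
scene red_pin_head [0.628  0.0058 0.1315] 0.69
scene bar_knob [0.6283 0.0834 0.1225] 0.9
scene lug_hole [0.6283 0.0079 0.0935] 0.78
top bar_knob [0.6329 0.0856 0.1277] 0.7
top lug_hole [0.6254 0.0045 0.0873] 0.86
wrist bar_knob [0.6279 0.0889 0.1195] 0.84
```

View pics/fin.png

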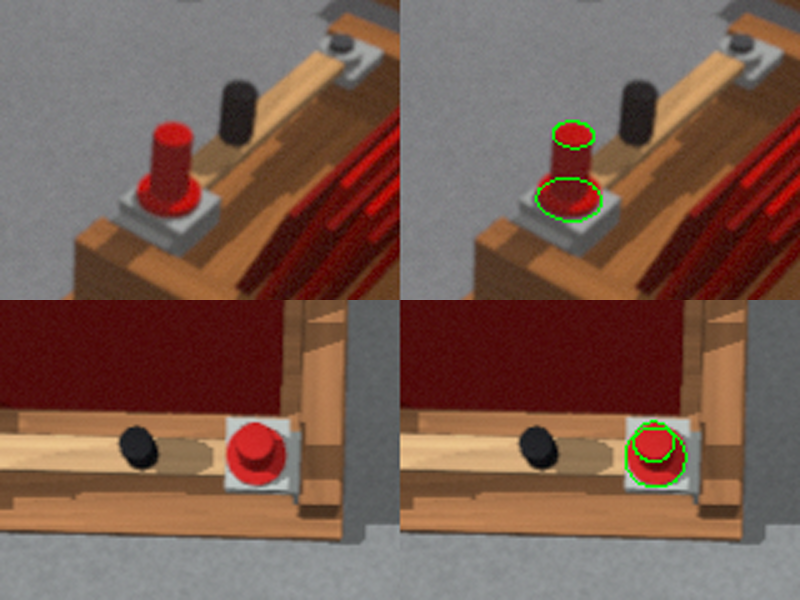

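The pin stands upright in the eye with its collar flat, matching the seated model in both views. The bar is shut and the gripper is clear, so I'm handing it in.

```bash
python3 -c "
from h import *
print(bot.job_done())"
```

```text
the job is handed in; nothing more can be done
None
```

I pushed the retaining bar shut with the closed fingers until it met its stop (12 N back-push). I then took the larger red pin from the middle hole of the block and lowered it through the eye and lug. Its collar seated with a 15 N reaction, after which I let go and backed away. The job was handed in at about 14 s of the 53 s; it reports no verdict.

**Pin:** the scene camera puts the grip centre at (0.628, 0.006, 0.132). That is within about 3 mm of the lug hole and about 42 mm above the lug, against 44 mm expected. The overlays in the scene and top views show it upright with the collar flat on the eye.

**Bar:** in the last pictures the knob lies at x 0.628 to 0.633 and the bar looks straight, so it is shut.

**Robot:** the gripper was well clear of everything, with no contact force beyond noise.

**Gaps and disagreements:** the networks found the pin only in the final scene picture, so the top view confirms it by overlay only. The cameras' readings of the knob and the lug hole also differed from each other by about 3 to 6 mm.

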